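# Put the polished specimens away in the storage carousel and clip on its cover

### The arm

A 6-joint arm with a two-finger parallel gripper is mounted at the origin on the work surface. World frame = base frame: x ahead of the robot, y to its left, z up, the work surface at z = 0. Lengths are in m, angles in rad, forces in N, time in s.
With the tool pointing down it reaches from about 0.275 to 0.85 m from the base axis. Payload 19 kg.
Tool frame: the origin (TCP) lies midway between the tips of the shut fingers; the grasp point (between the pads) lies 19 mm behind it; z points along the fingers, y is the line along which they close (so a half turn about z gives the same grasp; the last joint's range is limited). The gripper opens to 85 mm and grips with 20 to 120 N. Pads are 22 mm wide; open, the fingers measure 114 mm over their backs; the gripper's body (76 mm by 85 mm) begins 54 mm behind the grasp point. The pads swing forward as they close: fully open they stand 13 mm farther back than shut.
Start: joints at [-1.407, 0.15, 1.437, -0, 1.554, -0.134], TCP at [0.169, -0.55, 0.231] pointing down, gripper open.
Joint ranges: [-2.8, 2.8], [-0.68, 2.1], [0.12, 2.68], [-1.39, 4.53], [0.16, 2.79], [-2.81, 2.81]. Speed limits (rad/s): [1.89, 1.89, 2.22, 3.01, 3.01, 3.01].

### API

Orientations are given as a 3x3 rotation matrix whose columns are the frame's x, y, z axes.
In Python, from plant import manip gives the robot as it stands.
- The arm moves only by the tool step_arm, never from a script. Its argument "motion" is a list that holds one entry, the list of rows, each a list of 4 numbers: the shift along the tool's x, y, z in cm, then the turn about the tool's z in degrees. A call has 1 to 12 rows; each row is the pose to reach, as a shift and turn from the pose commanded when the call began, along the tool's axes at that moment; what a row does not reach only later rows make up. A row lasts 1/10 s, in which the tool goes at most 50 mm and 8.59 degrees, less where a joint would pass 70% of its speed; a pose out of reach is approached as far as the arm can. A call with a gripper value outside its range is refused whole. "fingers" is the opening, from 0 (shut) to 1 (fully open), set as the call begins (left out, the last holds). The fingers move at their own pace and stop on an object; "squeeze" is the grip in N (left out, the last holds). Time passes only in rows, so rows that repeat a pose let the fingers close. It gives the time, the measured TCP pose, the force, the opening and the grip force at its end, in the units of the state.
- manip.state(): the state, without advancing time (a new reading comes with each control period).
- manip.capture(name): name is "side" or "top" or "wrist"; returns a dict with "frame" (480x640x3 uint8, red, green, blue), "depth" (480x640 float32, m along the optical axis (not along the pixel's ray), 0 where there is no reading), "fx", "fy", "cx", "cy" (pixels), "D" ([k1, k2, p1, p2, k3] as OpenCV has them; the pictures are not rectified), "R" (3x3) and "t" (3): a world point X has camera coordinates R X + t. Camera axes: x right, y down, z forward; pixel columns grow to the right and rows downward; lengths in m; the calibration is good to about 2 mm. A picture is of the moment at which its call begins.
- manip.sign_off(): hands the job in; it is judged then, once.
The state is a dict: "t": time; "q": joint angles; "qvel": joint speeds; "effort": joint torques, N m; "eef_pos": TCP position; "orientation": TCP orientation; "contact_force": force on the tool from outside, world axes, zero at the start; "ft_torque": the same for the moment, N m; "gripper_width": finger opening in m; "finger_force": force on a finger pad.
Only numpy, scipy, OpenCV 4.12 (cv2) and the standard library are available. Lean on these libraries where they do the work, as an engineer would, in place of code of your own. Each camera call takes 0.05 s, during which the arm holds its last target. There are 200 camera calls.

### The job

Put every finished specimen on the drying mat away in the carousel bin of its own colour: turn the carousel by its bar handle until that bin stands under the loading port, then drop the specimen in through the port. When all are in, put the orange cover on the port and press it straight down until its clips snap under the rim all round and it sits flush. Leave the other things on the bench where they are.

Things in the scene. Friction and masses are not known exactly. Their poses are not given: they have to be found in the camera images.
- puck_red: Finished specimen: an upright solid red resin cylinder, 30 mm in diameter and 22 mm high, 35 g, with a small steel section showing in its top face; it starts on the dark rubber drying mat (3 mm thick). Not every colour is there each time. Origin: centre of its underside (the face without steel); z is the cylinder's axis.
- puck_green: Finished specimen: an upright solid green resin cylinder, 30 mm in diameter and 22 mm high, 35 g, with a small steel section showing in its top face; it starts on the dark rubber drying mat (3 mm thick). Not every colour is there each time. Origin: centre of its underside (the face without steel); z is the cylinder's axis.
- puck_blue: Finished specimen: an upright solid blue resin cylinder, 30 mm in diameter and 22 mm high, 35 g, with a small steel section showing in its top face; it starts on the dark rubber drying mat (3 mm thick). Not every colour is there each time. Origin: centre of its underside (the face without steel); z is the cylinder's axis.
- puck_yellow: Finished specimen: an upright solid yellow resin cylinder, 30 mm in diameter and 22 mm high, 35 g, with a small steel section showing in its top face; it starts on the dark rubber drying mat (3 mm thick). Not every colour is there each time. Origin: centre of its underside (the face without steel); z is the cylinder's axis.
- cover: Clip cover of the port, 90 g, free to sit at any turn: orange disc 67 mm across, 5 mm thick, round black knob on top (24 mm across, 28 mm tall), four rigid white sprung clip arms at the edge (72 mm across them) on whose tips it stands. Origin: on its axis at arm-tip level, z up; disc underside 12.3, disc top 17.3, knob top 45.3 mm above it. A tapered spigot under the disc enters the port.
- cover_grip (a point): Middle of the cover's black knob, 31.3 mm above the cover's origin. Pressing the clip arms over the rim takes about 3 to 10 N straight down; they touch it some 10 mm above home, give way within 5 mm, and the cover then stops hard. Clipped on, the disc lies on the rim and the cover's origin is 12.3 mm below point port; unclipped, the arm tips ride on the rim and it stands 4 mm or more too high.
- port (a point): Centre of the loading port's mouth, level with its rim's top, 78 mm above the table, 66 mm from the knob's axis: a round metal collar, 42 mm bore, round steel bead rim 59 mm across outside, 18 mm above the clear square deck (210 x 210 mm, top at 60 mm) that roofs the carousel; its only opening. The bin turned under it has its floor 60 mm below. Axes: the station's, x from the port to the knob.
- knob (a point): Centre of the black bar handle that turns the carousel: 36 mm long, 10 thick, 28 tall, on a shaft at the middle of the station; its middle 101 mm, its top 115 mm above the table. Its x axis runs along the bar and turns with the carousel. The carousel turns either way without end stop, with light friction (0.04 N m), and stays where left.
- carousel (a joint): Angle of the carousel in rad, counter-clockwise seen from above positive, not wrapped; at 0 the red bin is under the port, at -1.571 the green, at 3.142 (or -3.142) the blue, at 1.571 the yellow. The port accepts a specimen safely when the bin is within about 0.1 rad of it.
- bin_red (a point): Middle of the floor of the red bin of the carousel: an open-topped square red pocket, 50 mm inside and 32 mm deep, seen through the clear deck; the four bins sit at 90 degrees around the knob, 66 mm from its axis, floor 18 mm above the table. x axis parallel to the bar handle's, z up.
- bin_green (a point): Middle of the floor of the green bin of the carousel: an open-topped square green pocket, 50 mm inside and 32 mm deep, seen through the clear deck; the four bins sit at 90 degrees around the knob, 66 mm from its axis, floor 18 mm above the table. x axis parallel to the bar handle's, z up.
- bin_blue (a point): Middle of the floor of the blue bin of the carousel: an open-topped square blue pocket, 50 mm inside and 32 mm deep, seen through the clear deck; the four bins sit at 90 degrees around the knob, 66 mm from its axis, floor 18 mm above the table. x axis parallel to the bar handle's, z up.
- bin_yellow (a point): Middle of the floor of the yellow bin of the carousel: an open-topped square yellow pocket, 50 mm inside and 32 mm deep, seen through the clear deck; the four bins sit at 90 degrees around the knob, 66 mm from its axis, floor 18 mm above the table. x axis parallel to the bar handle's, z up.
- suspension: Bystander: bottle of polishing suspension, 56 mm in diameter, 150 mm tall; origin at the centre of its base. Leave it alone.
- paste_jar: Bystander: amber jar of polishing paste, 48 mm in diameter, 45 mm tall; origin at the centre of its base. Leave it alone.
- brush: Bystander: small brush 150 mm long lying on the table. Leave it alone.
- beaker: Bystander: glass beaker, 70 mm in diameter, 90 mm tall; origin at the centre of its base. Leave it alone.
- mould_ring: Bystander: aluminium mould ring, 48 mm in diameter, 30 mm tall; origin at the centre of its base. Leave it alone.
Mind the look-alikes: they are no part of the job. There is more than one size of the cover; the job needs the smallest.

How it is judged:
By the outcome, as a careful person would: the job done as asked, in the order asked, and still so for the second after the job is handed in, with the robot touching nothing.
Of puck_red, puck_green, puck_blue, puck_yellow only 3 to 4 are there at a start; the rules pass over those that are not, and their reading is None.
At some moment in a run one of puck_red, puck_green, puck_blue, puck_yellow, cover may be knocked a few centimetres aside while the robot is not near it.
Once in a run the grip may slacken for a moment while it holds something.
It also fails if it takes over 210 s, if anything falls off the work surface, if the arm or the gripper's body presses on something with over 40 N, if the wrist force passes 120 N, or if a joint passes its speed limit or range.

## Working session

There is one attempt and no reset: what is moved stays moved. The work goes in short steps, Python scripts to look and compute and a tool call to move; the robot and the scene stay as the last step left them, time stands still between calls to the robot, and variables do not carry over. Pictures are saved under pics/ and viewed, at most 14 in all, crops included, and the job is handed in when it is done.

Besides the shell and the picture viewer there is one more tool, called in YAML: its name, and indented under it one key for each argument. step_arm: Moves the arm, as the interface text tells. Its arguments: {"type":"object","properties":{"motion":{"type":"array"},"fingers":{"type":"number"},"squeeze":{"type":"number"}},"required":["motion"]}

```bash
mkdir -p pics
cat > h.py <<'E'
import numpy as np,cv2
from plant import manip
def cap(n,save=None):
    c=manip.capture(n)
    if save: cv2.imwrite('pics/'+save,c['frame'][:,:,::-1])
    return c
def ray(c,u,v,z):
    K=np.array([[c['fx'],0,c['cx']],[0,c['fy'],c['cy']],[0,0,1]])
    p=cv2.undistortPoints(np.array([[[u,v]]],float),K,np.array(c['D'],float))[0,0]
    R=np.array(c['R']);t=np.array(c['t'])
    o=-R.T@t; d=R.T@np.array([p[0],p[1],1])
    return o+d*(z-o[2])/d[2]
def proj(c,X):
    K=np.array([[c['fx'],0,c['cx']],[0,c['fy'],c['cy']],[0,0,1]])
    R=np.array(c['R'],float);t=np.array(c['t'],float)
    return cv2.projectPoints(np.array([X],float),cv2.Rodrigues(R)[0],t,K,np.array(c['D'],float))[0][0,0]
E
python3 - <<'E'
from h import *
c=cap('top','top0.png');d=cap('side','side0.png')
import pickle;pickle.dump((c,d),open('c0.pkl','wb'))
s=manip.state();print(s['eef_pos'],s['orientation'],s['contact_force'],s['t'])
E
```

```text
[ 0.16867036 -0.54950266  0.23075745] [[ 9.55984845e-01  2.93416009e-01 -1.47793043e-04]
 [ 2.93416001e-01 -9.55984301e-01  1.03243050e-03]
 [ 1.61643806e-04 -1.03035275e-03 -9.99999456e-01]] [ 0.47240762  0.69770208 -0.30091463] 0.1
```

View pics/top0.png

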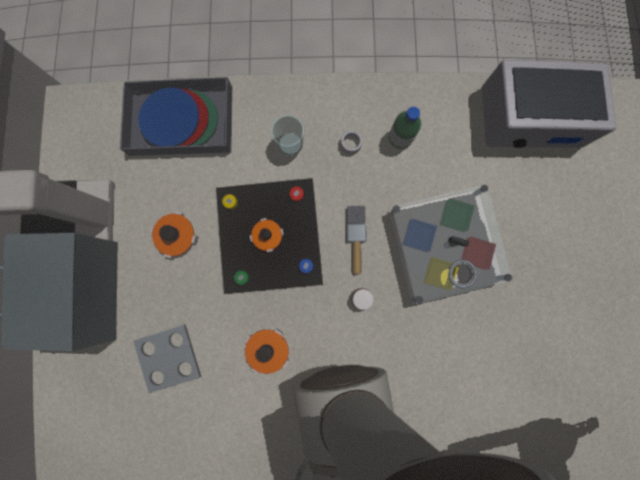

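View pics/side0.png

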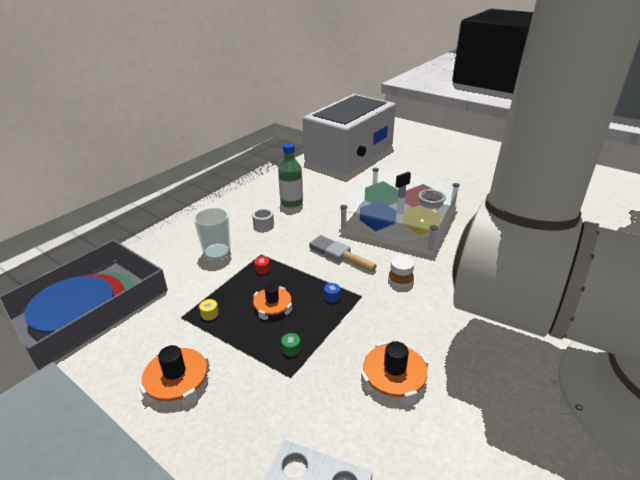

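The top view shows yellow (229,201), red (296,193), green (241,277), blue (306,266), the small cover (266,235), the port (463,274) and the knob (458,241). Next I enlarge the station and turn these into positions.

Run:
```python
from h import *
import pickle
c,d=pickle.load(open('c0.pkl','rb'))
f=c['frame'][:,:,::-1]
a=cv2.resize(f[180:310,380:520],None,fx=4,fy=4,interpolation=cv2.INTER_CUBIC)
cv2.imwrite('pics/st.png',a)
for n,u,v,z in [('y',229,201,.025),('r',296,193,.025),('g',241,277,.025),('b',306,266,.025),('cov',266,235,.0453),('port',463,274,.078),('knob',458,241,.115)]: print(n,ray(c,u,v,z).round(4))
hsv=cv2.cvtColor(c['frame'],cv2.COLOR_RGB2HSV)
```

```text
y [0.642  0.2748 0.025 ]
r [0.657 0.128 0.025]
g [0.476  0.2479 0.025 ]
b [0.4979 0.1079 0.025 ]
cov [0.5637 0.191  0.0453]
port [ 0.4747 -0.2132  0.078 ]
knob [ 0.5389 -0.1937  0.115 ]
```

View pics/st.png

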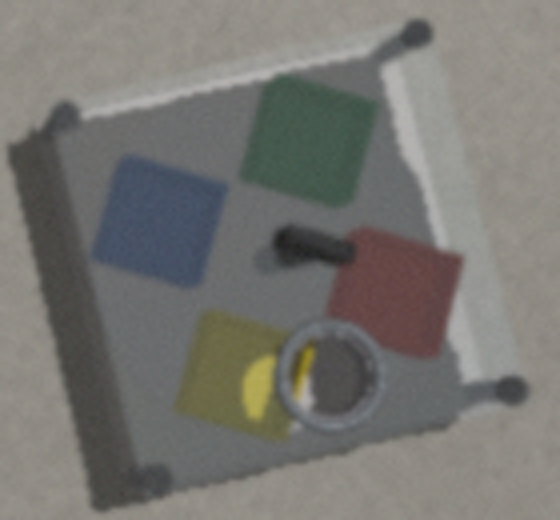

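The enlarged crop puts the port at (330,375), the bar handle at about (318,245) and the bins about 17° below the image's right. The deck is tilted 13° the other way, so the carousel stands near +60°. My order is yellow, blue, green, red. I'll go above the knob first.

```bash
cat >> h.py <<'E'
def yaw():
    o=np.array(manip.state()['orientation']);return np.degrees(np.arctan2(o[1,0],o[0,0]))
def go(x,y,z,yw=None):
    s=manip.state();o=np.array(s['orientation']);p=np.array(s['eef_pos'])
    d=o.T@(np.array([x,y,z])-p)*100
    tw=0 if yw is None else -((yw-yaw()+180)%360-180)
    print('shift',d.round(2),'turn',round(tw,1),'q6',np.degrees(s['q'][5]).round(0),'t',s['t'],'rows',np.linalg.norm(d)/5,abs(tw)/8.59)
E
python3 -c "
from h import *
go(.53,-.197,.27,73)"
```

```text
shift [ 44.89 -23.1   -3.89] turn -55.9 q6 -8.0 t 0.1 rows 10.126346068152333 6.511923353194876
```

step_arm:
  motion:
    - [[44.9,-23.3,-4,-56],[44.9,-23.3,-4,-56],[44.9,-23.3,-4,-56],[44.9,-23.3,-4,-56],[44.9,-23.3,-4,-56],[44.9,-23.3,-4,-56],[44.9,-23.3,-4,-56],[44.9,-23.3,-4,-56],[44.9,-23.3,-4,-56],[44.9,-23.3,-4,-56],[44.9,-23.3,-4,-56],[44.9,-23.3,-4,-56]]
  fingers: 0.4

```text
t: 1.3
eef_pos: [0.5303, -0.194, 0.2708]
orientation: [[0.289, 0.957, -0.001], [0.957, -0.289, 0.0], [0.0, -0.001, -1.0]]
contact_force: [-0.5, -0.7, -0.1]
gripper_width: 0.0339
finger_force: 0.0
```

Run:
```python
from h import *
import pickle
c=cap('wrist','w1.png');t=cap('top')
pickle.dump((c,t),open('c1.pkl','wb'))
s=manip.state();print(s['eef_pos'],yaw(),s['t'],s['gripper_width'])
```

```text
[ 0.529035   -0.19567238  0.27092579] 73.05620078827518 1.4 0.03413653494237354
```

View pics/w1.png

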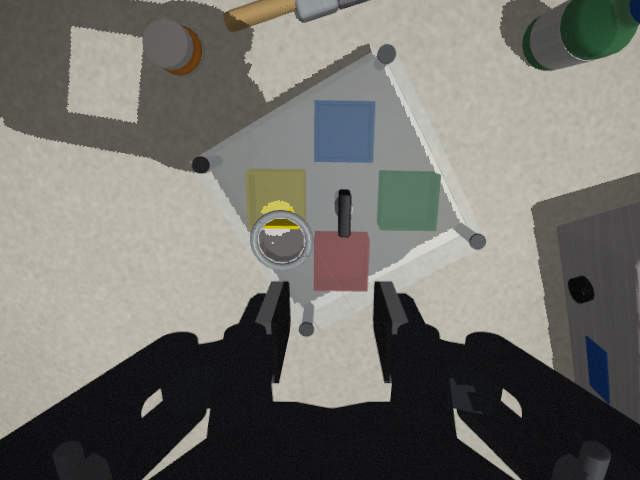

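The wrist view shows the port ring centred near (281,240) and the bar handle from about (344,190) to (345,237), parallel to the bin sides, so the yaw is right. Depth will give the knob and port positions.

```bash
cat >> h.py <<'E'
def cloud(c):
    K=np.array([[c['fx'],0,c['cx']],[0,c['fy'],c['cy']],[0,0,1]])
    h,w=c['depth'].shape
    g=np.stack(np.meshgrid(np.arange(w),np.arange(h)),-1).reshape(-1,1,2).astype(float)
    p=cv2.undistortPoints(g,K,np.array(c['D'],float))[:,0]
    z=c['depth'].reshape(-1,1)
    P=np.hstack([p*z,z]);R=np.array(c['R']);t=np.array(c['t'])
    return ((P-t)@R).reshape(h,w,3)
E
python3 - <<'E'
from h import *
import pickle
c,t=pickle.load(open('c1.pkl','rb'))
P=cloud(c); ok=c['depth']>0
m=np.zeros_like(ok);m[170:260,325:365]=1
k=m&ok&(P[...,2]>.105)&(P[...,2]<.125)
q=P[k];print('knob',len(q),q.mean(0),np.median(q[:,2]))
r=cv2.minAreaRect(q[:,:2].astype(np.float32)*1000);print(r)
m[:]=0;m[200:280,240:320]=1
k=m&ok&(P[...,2]>.070)&(P[...,2]<.09)
q=P[k];q=q[q[:,2]>np.percentile(q[:,2],90)-.004]
print('port',len(q),np.percentile(q[:,2],[10,50,90]),cv2.minEnclosingCircle(q[:,:2].astype(np.float32)*1000))
A=np.c_[2*q[:,:2],np.ones(len(q))];x=np.linalg.lstsq(A,(q[:,:2]**2).sum(1),rcond=None)[0];print(x[:2],np.sqrt(x[2]+x[0]**2+x[1]**2))
print(ray(c,281,240,.078))
for n,u,v in [('red',341,261),('green',408,200),('blue',344,131),('yel',276,196)]: print(n,ray(c,u,v,.05))
E
```

```text
knob 545 [ 0.54028174 -0.19437669  0.11405961] 0.11434408135711906
((540.1668090820312, -195.13134765625), (35.31163787841797, 9.916888236999512), 71.96958923339844)
port 1315 [0.07516162 0.07692509 0.07806199] ((475.6283264160156, -209.660400390625), 29.410871505737305)
[ 0.47604797 -0.20925529] 0.025848295670398945
[ 0.47632886 -0.20839581  0.078     ]
red [ 0.52135199 -0.25364127  0.05      ]
green [ 0.60154999 -0.21246659  0.05      ]
blue [ 0.56025971 -0.13213602  0.05      ]
yel [ 0.47994416 -0.17155098  0.05      ]
```

```bash
python3 -c "
from h import *
go(.5402,-.195,.088,72.3)"
```

```text
shift [ 0.39  1.06 18.29] turn 0.8 q6 -11.0 t 1.4 rows 3.6653487175225243 0.08803268780851921
```

step_arm:
  motion:
    - [[0.4,1.0,10,1],[0.4,1.0,14,1],[0.4,1.0,16,1],[0.4,1.0,18.3,1],[0.4,1.0,18.3,1],[0.4,1.0,18.3,1]]

```text
t: 2.0
eef_pos: [0.54, -0.1953, 0.0895]
orientation: [[0.309, 0.951, 0.0], [0.951, -0.309, -0.0], [-0.0, 0.0, -1.0]]
contact_force: [0.4, 0.3, -0.0]
gripper_width: 0.0343
finger_force: 0.0
```

step_arm:
  motion:
    - [[0,0,0,0],[0,0,0,0],[0,0,0,0],[0,0,0,0],[0,0,0,-8],[0,0,0,-16],[0,0,0,-24],[0,0,0,-30.5],[0,0,0,-30.5],[0,0,0,-30.5],[0,0,0,-30.5]]
  fingers: 0
  squeeze: 30

```text
t: 3.1
eef_pos: [0.5406, -0.195, 0.0908]
orientation: [[-0.217, 0.976, 0.002], [0.976, 0.217, -0.002], [-0.002, 0.001, -1.0]]
contact_force: [-7.1, -2.2, 11.1]
gripper_width: 0.0093
finger_force: 31.3
```

step_arm:
  motion:
    - [[0,0,0,0],[0,0,0,0],[0,0,0,0],[0,0,-5,0],[0,0,-10,0],[0,0,-14,0],[0,0,-18,0],[0,0,-18,0]]
  fingers: 0.5

```text
t: 3.9
eef_pos: [0.5415, -0.1948, 0.2742]
orientation: [[-0.218, 0.976, 0.007], [0.976, 0.218, -0.004], [-0.005, 0.006, -1.0]]
contact_force: [-0.2, 0.2, -0.6]
gripper_width: 0.0426
finger_force: 0.0
```

Run:
```python
from h import *
go(.60,.205,.27,103)
c=cap('wrist');P=cloud(c);ok=(c['depth']>0)&(P[...,2]>.105)&(P[...,2]<.125)&(np.hypot(P[...,0]-.5402,P[...,1]+.195)<.03)
print(cv2.minAreaRect(P[ok][:,:2].astype(np.float32)*1000))
```

```text
shift [37.75 14.41  0.32] turn -0.4 q6 -40.0 t 3.9 rows 8.08179338986862 0.050061283622302465
((540.1074829101562, -195.4593048095703), (9.925882339477539, 36.26628875732422), 12.310310363769531)
```

step_arm:
  motion:
    - [[37.8,14.4,0,0],[37.8,14.4,0,0],[37.8,14.4,0,0],[37.8,14.4,0,0],[37.8,14.4,0,0],[37.8,14.4,0,0],[37.8,14.4,0,0],[37.8,14.4,0,0],[37.8,14.4,0,0],[37.8,14.4,0,0],[37.8,14.4,0,0]]

```text
t: 5.05
eef_pos: [0.5985, 0.2052, 0.2676]
orientation: [[-0.217, 0.976, -0.001], [0.976, 0.217, -0.0], [-0.0, -0.001, -1.0]]
contact_force: [0.7, 0.5, -0.5]
gripper_width: 0.0427
finger_force: 0.0
```

```bash
cat >> h.py <<'E'
def pucks(c,P=None):
    # puck tops: blobs of depth-plane z 20..29 mm, saturated colour
    P=cloud(c);h=cv2.cvtColor(c['frame'],cv2.COLOR_RGB2HSV)
    m=((c['depth']>0)&(abs(P[...,2]-.025)<.005)&(P[...,0]>.38)&(P[...,0]<.76)&(P[...,1]>.0)&(P[...,1]<.36)).astype(np.uint8)
    m=cv2.morphologyEx(m,cv2.MORPH_OPEN,np.ones((3,3)))
    n,l,st,ce=cv2.connectedComponentsWithStats(m)
    for i in range(1,n):
        if st[i,4]>40:
            q=P[l==i];s=h[(l==i)];s=s[s[:,1]>120]
            (x,y),r=cv2.minEnclosingCircle(q[:,:2].astype(np.float32)*1000)
            print(ce[i].round(),st[i,4],'ctr',round(x,1),round(y,1),'r',round(r,1),'hue',np.median(s[:,0]) if len(s) else None)
E
python3 - <<'E'
from h import *
c=cap('wrist','w2.png');pucks(c)
s=manip.state();print(s['eef_pos'],yaw())
E
```

```text
[334.  36.] 207 ctr 569.3 358.4 r 17.3 hue 18.0
[523.  95.] 48 ctr 759.6 348.0 r 6.2 hue None
[222. 127.] 742 ctr 476.0 252.1 r 15.2 hue 71.0
[516. 120.] 59 ctr 759.4 323.3 r 7.1 hue None
[392. 137.] 694 ctr 642.6 278.6 r 14.8 hue 28.0
[509. 142.] 81 ctr 759.1 301.6 r 8.7 hue None
[225. 262.] 553 ctr 499.1 111.9 r 15.0 hue 107.0
[370. 276.] 557 ctr 657.5 131.0 r 15.1 hue 2.0
[459. 272.] 91 ctr 752.8 155.9 r 13.9 hue None
[153. 330.] 63 ctr 427.0 9.8 r 9.8 hue 15.0
[0.59858355 0.20481873 0.26794227] 102.50172230907235
```

View pics/w2.png

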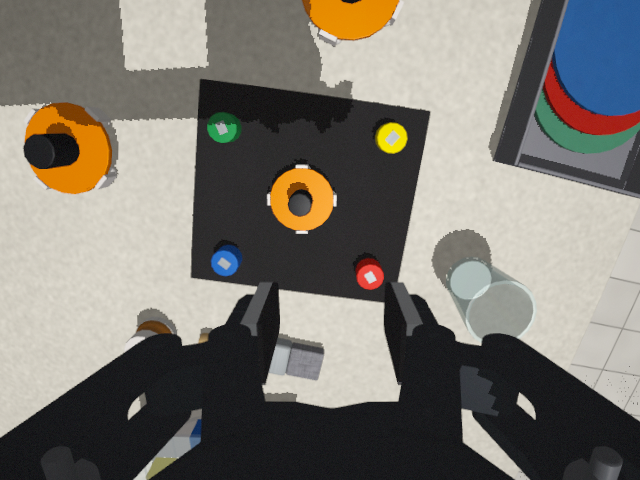

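The wrist view shows all four pucks on the mat: yellow (392,138), green (222,128), blue (225,262), red (370,276). The small cover is in the middle at (301,199). I'll pick yellow.

step_arm:
  motion:
    - [[6.1,5.9,5,0],[6.1,5.9,10,0],[6.1,5.9,15,0],[6.1,5.9,19,0],[6.1,5.9,22,0],[6.1,5.9,24,0],[6.1,5.9,25.8,0],[6.1,5.9,25.8,0],[6.1,5.9,25.8,0]]
  fingers: 0.65

```text
t: 6.0
eef_pos: [0.6434, 0.2774, 0.0111]
orientation: [[-0.216, 0.976, 0.0], [0.976, 0.216, 0.0], [0.0, 0.0, -1.0]]
contact_force: [-0.5, -0.2, 0.5]
gripper_width: 0.0555
finger_force: 0.0
```

step_arm:
  motion:
    - [[0,0,0,0],[0,0,0,0],[0,0,0,0],[0,0,0,0],[0,0,0,0],[0,0,-3,0],[0,0,-8,0],[0,0,-13,0],[0,0,-18,0],[0,0,-20,0]]
  fingers: 0
  squeeze: 40

```text
t: 7.0
eef_pos: [0.6439, 0.2787, 0.2174]
orientation: [[-0.218, 0.976, 0.008], [0.976, 0.218, 0.002], [0.001, 0.008, -1.0]]
contact_force: [-0.4, 0.7, -0.5]
gripper_width: 0.028
finger_force: 39.5
```

Run:
```python
from h import *
s=manip.state();print(s['eef_pos'],s['gripper_width'],s['finger_force'])
go(.4758,-.2095,.17,102.5)
```

```text
[0.64385786 0.27870403 0.21741822] 0.028002355012716803 39.53810513019562
shift [-44.   -27.06   4.5 ] turn 0.1 q6 5.0 t 7.0 rows 10.369862285660105 0.008052008202369107
```

step_arm:
  motion:
    - [[-44,-27.1,0,0],[-44,-27.1,0,0],[-44,-27.1,0,0],[-44,-27.1,0,0],[-44,-27.1,0,0],[-44,-27.1,0,0],[-44,-27.1,0,0],[-44,-27.1,0,0],[-44,-27.1,0,0],[-44,-27.1,0,0],[-44,-27.1,4,0],[-44,-27.1,4,0]]

```text
t: 8.2
eef_pos: [0.4718, -0.2115, 0.1672]
orientation: [[-0.214, 0.977, -0.004], [0.977, 0.214, 0.002], [0.003, -0.003, -1.0]]
contact_force: [-0.6, 0.4, 0.4]
gripper_width: 0.0281
finger_force: 39.7
```

Run:
```python
from h import *
c=cap('wrist','w3.png')
s=manip.state();print(s['gripper_width'],s['finger_force'])
go(.4758,-.2095,.080,102.5)
```

```text
0.028568560458311878 39.672680497169495
shift [0.02 0.3  8.95] turn -0.1 q6 -45.0 t 8.25 rows 1.790769068915227 0.007540516779628514
```

View pics/w3.png

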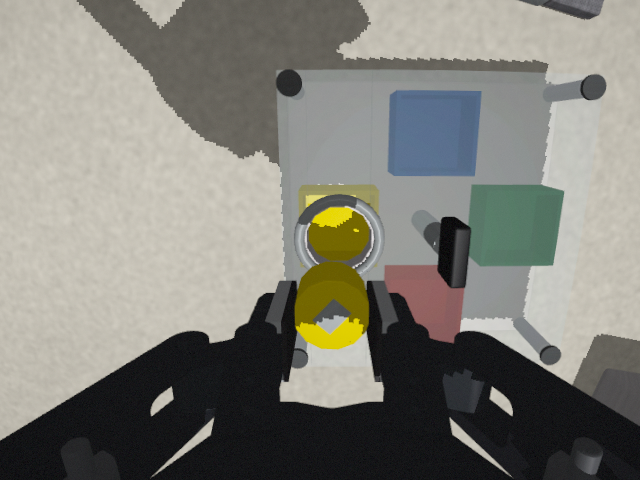

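The puck is held and the yellow bin is under the port ring at (340,235). Lower and release.

step_arm:
  motion:
    - [[0,0.3,3,0],[0,0.3,6,0],[0,0.3,7.5,0],[0,0.3,8.7,0],[0,0.3,8.7,0],[0,0.3,8.7,0],[0,0.3,8.7,0]]

```text
t: 8.95
eef_pos: [0.4777, -0.2095, 0.0847]
orientation: [[-0.218, 0.976, 0.002], [0.976, 0.218, -0.001], [-0.001, 0.001, -1.0]]
contact_force: [-0.9, -0.2, -1.2]
gripper_width: 0.0281
finger_force: 39.7
```

step_arm:
  motion:
    - [[0,0,0,0],[0,0,0,0],[0,0,0,0],[0,0,0,0],[0,0,-2,0],[0,0,-6,0],[0,0,-11,0],[0,0,-16,0],[0,0,-18,0]]
  fingers: 0.55

```text
t: 9.85
eef_pos: [0.4777, -0.2098, 0.2683]
orientation: [[-0.218, 0.976, 0.005], [0.976, 0.218, -0.003], [-0.004, 0.004, -1.0]]
contact_force: [-0.1, 0.6, -0.8]
gripper_width: 0.047
finger_force: 0.0
```

Run:
```python
from h import *
c=cap('wrist','w4.png');t=cap('top')
s=manip.state();print(s['gripper_width'],s['eef_pos'])
go(.5402,-.1953,.155,102.5)
pucks(t)
```

```text
0.04704532384841679 [ 0.47783834 -0.20989239  0.26674141]
shift [ 0.11  6.36 11.2 ] turn 0.1 q6 -45.0 t 9.95 rows 2.575892599767327 0.006944552984518411
[296. 194.] 143 ctr 656.3 128.1 r 15.0 hue 1.0
[306. 266.] 149 ctr 498.0 108.9 r 14.7 hue 111.0
[240. 277.] 140 ctr 476.5 249.6 r 14.8 hue 67.0
```

View pics/w4.png

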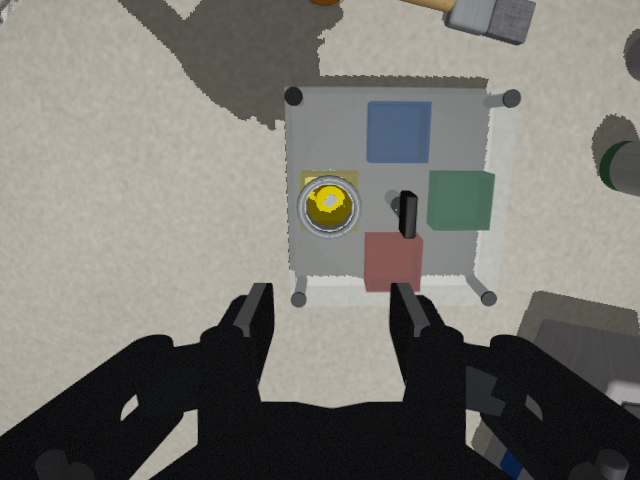

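Yellow is in, seen at (329,202) inside the port. Now I'll turn the carousel 90° for blue.

step_arm:
  motion:
    - [[0.1,4,0,0],[0.1,6.3,4,0],[0.1,6.3,8,0],[0.1,6.3,12,0],[0.1,6.3,15,0],[0.1,6.3,17.7,0],[0.1,6.3,17.7,0],[0.1,6.3,17.7,0]]
  fingers: 0.4

```text
t: 10.75
eef_pos: [0.5381, -0.1946, 0.0864]
orientation: [[-0.217, 0.976, -0.001], [0.976, 0.217, 0.001], [0.001, -0.001, -1.0]]
contact_force: [0.5, -0.1, -0.6]
gripper_width: 0.034
finger_force: 0.0
```

step_arm:
  motion:
    - [[0,0,0,0],[0,0,0,0],[0,0,0,0],[0,0,0,0],[0,0,0,0]]
  fingers: 0
  squeeze: 30

```text
t: 11.25
eef_pos: [0.5403, -0.1948, 0.0883]
orientation: [[-0.218, 0.976, 0.005], [0.976, 0.218, -0.001], [-0.002, 0.005, -1.0]]
contact_force: [12.9, 2.1, 0.8]
gripper_width: 0.009
finger_force: 42.6
```

step_arm:
  motion:
    - [[0,0,0,-8.5],[0,0,0,-17],[0,0,0,-25.5],[0,0,0,-34],[0,0,0,-42.5],[0,0,0,-51],[0,0,0,-59.5],[0,0,0,-68],[0,0,0,-76.5],[0,0,0,-85],[0,0,0,-90.3],[0,0,0,-90.3]]

```text
t: 12.45
eef_pos: [0.5396, -0.1961, 0.0883]
orientation: [[-0.974, -0.226, 0.004], [-0.226, 0.974, -0.003], [-0.003, -0.004, -1.0]]
contact_force: [4.4, -8.9, 2.1]
gripper_width: 0.0092
finger_force: 41.6
```

step_arm:
  motion:
    - [[0,0,0,0],[0,0,0,0]]

```text
t: 12.65
eef_pos: [0.5396, -0.1961, 0.0883]
orientation: [[-0.975, -0.222, 0.004], [-0.222, 0.975, -0.003], [-0.003, -0.004, -1.0]]
contact_force: [4.2, -8.4, 2.0]
gripper_width: 0.0093
finger_force: 41.6
```

step_arm:
  motion:
    - [[0,0,0,0],[0,0,0,0],[0,0,0,0],[0,0,-5,0],[0,0,-10,0],[0,0,-15,0],[0,0,-18,0],[0,0,-18,0]]
  fingers: 0.5

```text
t: 13.45
eef_pos: [0.5393, -0.1951, 0.2714]
orientation: [[-0.975, -0.223, 0.006], [-0.223, 0.975, -0.003], [-0.005, -0.004, -1.0]]
contact_force: [0.2, -1.0, 0.2]
gripper_width: 0.0428
finger_force: 0.0
```

Run:
```python
from h import *
c=cap('wrist');P=cloud(c);ok=(c['depth']>0)&(P[...,2]>.105)&(P[...,2]<.125)&(np.hypot(P[...,0]-.5402,P[...,1]+.195)<.03)
print(cv2.minAreaRect(P[ok][:,:2].astype(np.float32)*1000))
go(.4985,.1105,.2,102.5)
```

```text
((539.6510009765625, -195.55320739746094), (35.74654006958008, 9.82696533203125), 12.904064178466797)
shift [-2.85 30.68  6.79] turn 90.4 q6 -130.0 t 13.5 rows 6.310571398977546 10.520191123219783
```

step_arm:
  motion:
    - [[-2.9,30.7,4,90.4],[-2.9,30.7,4,90.4],[-2.9,30.7,4,90.4],[-2.9,30.7,4,90.4],[-2.9,30.7,4,90.4],[-2.9,30.7,6.8,90.4],[-2.9,30.7,6.8,90.4],[-2.9,30.7,6.8,90.4],[-2.9,30.7,6.8,90.4],[-2.9,30.7,6.8,90.4],[-2.9,30.7,6.8,90.4],[-2.9,30.7,6.8,90.4]]
  fingers: 0.65

```text
t: 14.7
eef_pos: [0.4976, 0.1111, 0.197]
orientation: [[-0.21, 0.978, -0.002], [0.978, 0.21, -0.0], [0.0, -0.002, -1.0]]
contact_force: [-0.5, -0.5, -0.7]
gripper_width: 0.0554
finger_force: 0.0
```

Run:
```python
from h import *
pucks(cap('wrist'))
go(.4985,.1105,.0105,102.5)
```

```text
[343.  33.] 1233 ctr 476.2 252.0 r 15.1 hue 71.0
[334. 213.] 926 ctr 499.4 111.6 r 14.9 hue 106.0
[515. 229.] 920 ctr 657.0 130.8 r 15.6 hue 2.0
[616. 234.] 347 ctr 758.4 144.5 r 24.1 hue None
[571. 355.] 112 ctr 755.5 23.6 r 6.3 hue None
shift [-0.08  0.11 18.66] turn -0.3 q6 -8.0 t 14.75 rows 3.7312713208631676 0.03894897776810474
```

step_arm:
  motion:
    - [[0,0.1,5,0],[0,0.1,10,0],[0,0.1,14,0],[0,0.1,17,0],[0,0.1,18.6,0],[0,0.1,18.6,0],[0,0.1,18.6,0]]

```text
t: 15.45
eef_pos: [0.4991, 0.1113, 0.0124]
orientation: [[-0.217, 0.976, -0.001], [0.976, 0.217, 0.0], [0.0, -0.001, -1.0]]
contact_force: [-0.4, -0.4, 0.1]
gripper_width: 0.0551
finger_force: 0.0
```

step_arm:
  motion:
    - [[0,0,0,0],[0,0,0,0],[0,0,0,0],[0,0,0,0],[0,0,0,0],[0,0,-3,0],[0,0,-8,0],[0,0,-13,0],[0,0,-18,0],[0,0,-18,0]]
  fingers: 0
  squeeze: 40

```text
t: 16.45
eef_pos: [0.5015, 0.1115, 0.2]
orientation: [[-0.216, 0.976, 0.011], [0.976, 0.216, 0.001], [-0.002, 0.011, -1.0]]
contact_force: [0.3, 0.3, -2.1]
gripper_width: 0.028
finger_force: 39.6
```

Run:
```python
from h import *
go(.4758,-.2095,.17,102.5)
```

```text
shift [-30.78  -9.48   2.94] turn -0.0 q6 -9.0 t 16.45 rows 6.46804101720132 0.0023709293022044354
```

step_arm:
  motion:
    - [[-30.8,-9.3,0,0],[-30.8,-9.3,0,0],[-30.8,-9.3,0,0],[-30.8,-9.3,0,0],[-30.8,-9.3,0,0],[-30.8,-9.3,0,0],[-30.8,-9.3,2,0],[-30.8,-9.3,2.8,0],[-30.8,-9.3,2.8,0],[-30.8,-9.3,2.8,0]]

```text
t: 17.45
eef_pos: [0.4751, -0.2088, 0.165]
orientation: [[-0.217, 0.976, 0.001], [0.976, 0.217, -0.0], [-0.0, 0.001, -1.0]]
contact_force: [0.7, 0.5, -0.2]
gripper_width: 0.0279
finger_force: 39.6
```

Run:
```python
from h import *
s=manip.state();print(s['gripper_width'],s['finger_force'],s['contact_force'])
go(.4765,-.2095,.084,102.5)
```

```text
0.02787773508943392 39.610435366630554 [ 0.72143279  0.54820873 -0.17599056]
shift [-0.09  0.11  8.1 ] turn 0.0 q6 -45.0 t 17.45 rows 1.620908396562634 0.0012199531274708765
```

step_arm:
  motion:
    - [[0,0.1,3,0],[0,0.1,6,0],[0,0.1,7.5,0],[0,0.1,8.1,0],[0,0.1,8.1,0],[0,0.1,8.1,0]]

```text
t: 18.05
eef_pos: [0.4765, -0.2093, 0.0846]
orientation: [[-0.216, 0.976, 0.001], [0.976, 0.216, -0.001], [-0.001, 0.001, -1.0]]
contact_force: [0.2, 0.2, -0.5]
gripper_width: 0.0279
finger_force: 39.6
```

step_arm:
  motion:
    - [[0,0,0,0],[0,0,0,0],[0,0,0,0],[0,0,0,0],[0,0,-2,0],[0,0,-6,0],[0,0,-11,0],[0,0,-16,0],[0,0,-18,0]]
  fingers: 0.55

```text
t: 18.95
eef_pos: [0.4765, -0.2097, 0.2684]
orientation: [[-0.216, 0.976, 0.005], [0.976, 0.216, -0.003], [-0.004, 0.004, -1.0]]
contact_force: [0.2, -0.4, -0.7]
gripper_width: 0.0469
finger_force: 0.0
```

Run:
```python
from h import *
c=cap('wrist','w5.png')
i=cloud(c);m=np.hypot(i[...,0]-.4758,i[...,1]+.2095)<.012
print('port depth z',np.median(i[m][:,2]),'rgb',np.median(c['frame'][m],0))
go(.5402,-.1953,.089,12.7)
```

```text
port depth z 0.3518251372494417 rgb [16. 17. 19.]
shift [ 0.16  6.4  18.1 ] turn 89.8 q6 -45.0 t 19.0 rows 3.839383548801434 10.449780519441358
```

```bash
cat >> h.py <<'E'
def inport(c):
    i=cloud(c);m=(np.hypot(i[...,0]-.4758,i[...,1]+.2095)<.017)&(i[...,2]<.07)
    print('in port z',np.percentile(i[m][:,2],[10,50,90]).round(3),'rgb',np.percentile(c['frame'][m],50,axis=0),m.sum())
E
python3 - <<'E'
from h import *
inport(cap('wrist'))
E
```

```text
in port z [0.03  0.04  0.041] rgb [ 50. 102. 175.] 779
```

step_arm:
  motion:
    - [[0.1,6.4,0,90],[0.1,6.4,0,90],[0.1,6.4,0,90],[0.1,6.4,0,90],[0.1,6.4,0,90],[0.1,6.4,2,90],[0.1,6.4,4,90],[0.1,6.4,6,90],[0.1,6.4,8,90],[0.1,6.4,10,90],[0.1,6.4,10,90],[0.1,6.4,10,90]]
  fingers: 0.4

```text
t: 20.25
eef_pos: [0.5376, -0.1943, 0.1618]
orientation: [[0.977, 0.214, -0.002], [0.214, -0.977, 0.001], [-0.002, -0.002, -1.0]]
contact_force: [0.9, -0.2, 0.4]
gripper_width: 0.0341
finger_force: 0.0
```

Run:
```python
from h import *
go(.5402,-.1953,.089,12.8)
```

```text
shift [0.25 0.17 7.28] turn -0.4 q6 50.0 t 20.25 rows 1.4567588888470442 0.04843764503079005
```

Blue is in: the puck top reads 40 mm and is blue. Now I'll turn for green.

step_arm:
  motion:
    - [[0.2,0.1,3,0],[0.2,0.1,6,0],[0.2,0.1,7.5,0],[0.2,0.1,7.5,0],[0.2,0.1,7.5,0]]

```text
t: 20.75
eef_pos: [0.5407, -0.1953, 0.0892]
orientation: [[0.976, 0.217, 0.001], [0.217, -0.976, -0.0], [0.001, 0.0, -1.0]]
contact_force: [-0.2, 0.0, 0.0]
gripper_width: 0.0345
finger_force: 0.0
```

step_arm:
  motion:
    - [[0,0,0,0],[0,0,0,0],[0,0,0,0],[0,0,0,0],[0,0,0,0]]
  fingers: 0
  squeeze: 30

```text
t: 21.25
eef_pos: [0.541, -0.1957, 0.0898]
orientation: [[0.976, 0.216, 0.002], [0.216, -0.976, -0.002], [0.002, 0.002, -1.0]]
contact_force: [-0.2, -4.0, 7.1]
gripper_width: 0.0092
finger_force: 33.5
```

step_arm:
  motion:
    - [[0,0,0,-8.5],[0,0,0,-17],[0,0,0,-25.5],[0,0,0,-34],[0,0,0,-42.5],[0,0,0,-51],[0,0,0,-59.5],[0,0,0,-68],[0,0,0,-76.5],[0,0,0,-85],[0,0,0,-90.3],[0,0,0,-90.3]]

```text
t: 22.45
eef_pos: [0.5406, -0.1955, 0.0898]
orientation: [[-0.225, 0.974, 0.001], [0.974, 0.225, -0.001], [-0.001, 0.001, -1.0]]
contact_force: [-4.0, -2.1, 10.2]
gripper_width: 0.0091
finger_force: 33.9
```

step_arm:
  motion:
    - [[0,0,0,-90.3],[0,0,0,-90.3]]

```text
t: 22.65
eef_pos: [0.5405, -0.1955, 0.0898]
orientation: [[-0.504, 0.864, 0.001], [0.864, 0.504, -0.001], [-0.001, 0.0, -1.0]]
contact_force: [-4.2, -2.6, 10.9]
gripper_width: 0.0094
finger_force: 34.0
```

I repeated the turn in that last call, which added about 17°. I'll turn it back.

step_arm:
  motion:
    - [[0,0,0,8.5],[0,0,0,17.2],[0,0,0,17.2],[0,0,0,17.2]]

```text
t: 23.05
eef_pos: [0.5406, -0.1955, 0.0898]
orientation: [[-0.22, 0.975, 0.001], [0.975, 0.22, -0.001], [-0.001, 0.001, -1.0]]
contact_force: [-2.6, -2.2, 10.2]
gripper_width: 0.0094
finger_force: 34.0
```

step_arm:
  motion:
    - [[0,0,0,0],[0,0,0,0],[0,0,0,0],[0,0,-5,0],[0,0,-10,0],[0,0,-15,0],[0,0,-18,0],[0,0,-18,0]]
  fingers: 0.5

```text
t: 23.85
eef_pos: [0.5414, -0.1955, 0.2732]
orientation: [[-0.221, 0.975, 0.006], [0.975, 0.221, -0.003], [-0.004, 0.005, -1.0]]
contact_force: [1.0, 0.1, -0.2]
gripper_width: 0.0425
finger_force: 0.0
```

Run:
```python
from h import *
c=cap('wrist');P=cloud(c);ok=(c['depth']>0)&(P[...,2]>.105)&(P[...,2]<.125)&(np.hypot(P[...,0]-.5402,P[...,1]+.195)<.03)
print(cv2.minAreaRect(P[ok][:,:2].astype(np.float32)*1000))
inport(c)
go(.476,.2515,.2,102.5)
```

```text
((539.9406127929688, -195.13726806640625), (9.122727394104004, 35.48618698120117), 12.680123329162598)
in port z [0.018 0.019 0.02 ] rgb [ 40. 133.  72.] 599
shift [45.02  3.52  6.95] turn 0.3 q6 -40.0 t 23.9 rows 9.13809403500609 0.030214064792186753
```

The green bin is under the port.

step_arm:
  motion:
    - [[45,3.5,4,0],[45,3.5,4,0],[45,3.5,4,0],[45,3.5,4,0],[45,3.5,4,0],[45,3.5,4,0],[45,3.5,4,0],[45,3.5,4,0],[45,3.5,7,0],[45,3.5,7,0],[45,3.5,7,0],[45,3.5,7,0]]
  fingers: 0.65

```text
t: 25.1
eef_pos: [0.4752, 0.2509, 0.1981]
orientation: [[-0.221, 0.975, -0.001], [0.975, 0.221, -0.001], [-0.0, -0.001, -1.0]]
contact_force: [0.1, 0.1, 0.9]
gripper_width: 0.0553
finger_force: 0.0
```

Run:
```python
from h import *
pucks(cap('wrist'))
go(.476,.2515,.0105,102.5)
```

```text
[469. 112.] 230 ctr 566.6 357.8 r 14.9 hue 18.0
[333. 212.] 930 ctr 475.6 252.0 r 14.9 hue 71.0
[417. 282.] 57 ctr 564.7 205.2 r 7.2 hue 12.0
[584. 360.] 134 ctr 754.2 160.8 r 9.5 hue None
[528. 472.] 154 ctr 751.9 12.2 r 11.1 hue None
shift [ 0.08  0.06 18.81] turn 0.2 q6 7.0 t 25.15 rows 3.762977800169016 0.023887682303067086
```

step_arm:
  motion:
    - [[0.1,0,5,0],[0.1,0,10,0],[0.1,0,14,0],[0.1,0,17,0],[0.1,0,18.8,0],[0.1,0,18.8,0],[0.1,0,18.8,0]]

```text
t: 25.85
eef_pos: [0.4758, 0.2518, 0.0115]
orientation: [[-0.219, 0.976, 0.001], [0.976, 0.219, 0.0], [0.0, 0.001, -1.0]]
contact_force: [0.5, -0.2, -0.3]
gripper_width: 0.0553
finger_force: 0.0
```

step_arm:
  motion:
    - [[0,0,0,0],[0,0,0,0],[0,0,0,0],[0,0,0,0],[0,0,0,0],[0,0,-3,0],[0,0,-8,0],[0,0,-13,0],[0,0,-18,0],[0,0,-18,0]]
  fingers: 0
  squeeze: 40

```text
t: 26.85
eef_pos: [0.4771, 0.2533, 0.1983]
orientation: [[-0.221, 0.975, 0.011], [0.975, 0.221, 0.004], [0.001, 0.011, -1.0]]
contact_force: [0.2, -0.6, -1.1]
gripper_width: 0.0281
finger_force: 39.8
```

Run:
```python
from h import *
go(.476,-.2095,.17,102.5)
```

```text
shift [-45.12 -10.36   2.65] turn 0.3 q6 7.0 t 26.85 rows 9.274067653312692 0.030618712566248242
```

step_arm:
  motion:
    - [[-45.1,-10.2,0,0],[-45.1,-10.2,0,0],[-45.1,-10.2,0,0],[-45.1,-10.2,0,0],[-45.1,-10.2,0,0],[-45.1,-10.2,0,0],[-45.1,-10.2,0,0],[-45.1,-10.2,0,0],[-45.1,-10.2,2,0],[-45.1,-10.2,2.8,0],[-45.1,-10.2,2.8,0],[-45.1,-10.2,2.8,0]]

```text
t: 28.05
eef_pos: [0.475, -0.2093, 0.1627]
orientation: [[-0.22, 0.975, 0.0], [0.975, 0.22, 0.0], [0.0, 0.0, -1.0]]
contact_force: [0.6, -0.0, -1.2]
gripper_width: 0.0282
finger_force: 39.8
```

Run:
```python
from h import *
s=manip.state();print(s['gripper_width'],s['finger_force'])
go(.4765,-.2095,.084,102.5)
```

```text
0.028165777773115 39.77258920669556
shift [-0.05  0.14  7.87] turn 0.2 q6 -45.0 t 28.05 rows 1.5750140516101305 0.027228931101804354
```

step_arm:
  motion:
    - [[0,0.1,3,0],[0,0.1,6,0],[0,0.1,7.3,0],[0,0.1,7.8,0],[0,0.1,7.8,0],[0,0.1,7.8,0]]

```text
t: 28.65
eef_pos: [0.4766, -0.2097, 0.0857]
orientation: [[-0.221, 0.975, 0.002], [0.975, 0.221, -0.001], [-0.001, 0.001, -1.0]]
contact_force: [-0.0, -0.6, -0.6]
gripper_width: 0.0281
finger_force: 39.8
```

step_arm:
  motion:
    - [[0,0,0,0],[0,0,0,0],[0,0,0,0],[0,0,0,0],[0,0,-2,0],[0,0,-6,0],[0,0,-11,0],[0,0,-16,0],[0,0,-18,0]]
  fingers: 0.55

```text
t: 29.55
eef_pos: [0.4766, -0.2101, 0.2694]
orientation: [[-0.221, 0.975, 0.005], [0.975, 0.221, -0.003], [-0.004, 0.004, -1.0]]
contact_force: [-0.1, 0.3, 0.5]
gripper_width: 0.0471
finger_force: 0.0
```

Run:
```python
from h import *
inport(cap('wrist'))
go(.5402,-.1953,.089,102.6)
```

```text
in port z [0.02  0.039 0.041] rgb [ 58. 145.  87.] 819
shift [ 0.16  6.41 18.19] turn 0.2 q6 -45.0 t 29.6 rows 3.857891665454119 0.017596059567882884
```

Green is in. Turn 90° for red.

step_arm:
  motion:
    - [[0.1,4,0,0],[0.1,6.3,4,0],[0.1,6.4,8,0],[0.1,6.4,12,0],[0.1,6.4,15,0],[0.1,6.4,18,0],[0.1,6.4,18,0],[0.1,6.4,18,0]]
  fingers: 0.4

```text
t: 30.4
eef_pos: [0.5382, -0.1946, 0.0849]
orientation: [[-0.221, 0.975, -0.0], [0.975, 0.221, 0.0], [0.0, -0.0, -1.0]]
contact_force: [-0.5, -1.2, 1.3]
gripper_width: 0.0342
finger_force: 0.0
```

step_arm:
  motion:
    - [[0,0,0,0],[0,0,0,0],[0,0,0,0],[0,0,0,0],[0,0,0,0]]
  fingers: 0
  squeeze: 30

```text
t: 30.9
eef_pos: [0.5401, -0.1947, 0.0865]
orientation: [[-0.221, 0.975, 0.005], [0.975, 0.221, -0.001], [-0.002, 0.005, -1.0]]
contact_force: [9.5, 2.0, -0.9]
gripper_width: 0.0124
finger_force: 29.2
```

step_arm:
  motion:
    - [[0,0,0,-8.5],[0,0,0,-17],[0,0,0,-25.5],[0,0,0,-34],[0,0,0,-42.5],[0,0,0,-51],[0,0,0,-59.5],[0,0,0,-68],[0,0,0,-76.5],[0,0,0,-85],[0,0,0,-90],[0,0,0,-90]]

```text
t: 32.1
eef_pos: [0.5394, -0.1959, 0.0865]
orientation: [[-0.975, -0.224, 0.004], [-0.224, 0.975, -0.003], [-0.003, -0.004, -1.0]]
contact_force: [3.5, -7.1, -0.3]
gripper_width: 0.0121
finger_force: 29.5
```

step_arm:
  motion:
    - [[0,0,0,0],[0,0,0,0]]

```text
t: 32.3
eef_pos: [0.5393, -0.1959, 0.0864]
orientation: [[-0.975, -0.22, 0.004], [-0.22, 0.975, -0.003], [-0.003, -0.004, -1.0]]
contact_force: [3.8, -7.3, 0.3]
gripper_width: 0.012
finger_force: 29.5
```

step_arm:
  motion:
    - [[0,0,0,0],[0,0,0,0],[0,0,0,0],[0,0,-5,0],[0,0,-10,0],[0,0,-15,0],[0,0,-18,0],[0,0,-18,0]]
  fingers: 0.5

```text
t: 33.1
eef_pos: [0.5392, -0.195, 0.2695]
orientation: [[-0.975, -0.221, 0.006], [-0.221, 0.975, -0.003], [-0.006, -0.004, -1.0]]
contact_force: [1.1, 0.1, -1.1]
gripper_width: 0.0426
finger_force: 0.0
```

Run:
```python
from h import *
c=cap('wrist');P=cloud(c);ok=(c['depth']>0)&(P[...,2]>.105)&(P[...,2]<.125)&(np.hypot(P[...,0]-.5402,P[...,1]+.195)<.03)
print(cv2.minAreaRect(P[ok][:,:2].astype(np.float32)*1000))
inport(c);pucks(cap('top'))
go(.657,.1305,.2,102.5)
```

```text
((540.000244140625, -195.3295135498047), (36.276851654052734, 9.784420013427734), 12.592930793762207)
in port z [0.018 0.019 0.02 ] rgb [201.  42.  31.] 914
[296. 193.] 139 ctr 656.6 127.8 r 14.9 hue 1.0
shift [-18.76  29.08   6.47] turn 90.3 q6 -130.0 t 33.2 rows 7.040125532563896 10.507422676323797
```

step_arm:
  motion:
    - [[-18.8,29.1,2,90.3],[-18.8,29.1,2,90.3],[-18.8,29.1,2,90.3],[-18.8,29.1,2,90.3],[-18.8,29.1,2,90.3],[-18.8,29.1,4,90.3],[-18.8,29.1,6.5,90.3],[-18.8,29.1,6.5,90.3],[-18.8,29.1,6.5,90.3],[-18.8,29.1,6.5,90.3],[-18.8,29.1,6.5,90.3],[-18.8,29.1,6.5,90.3]]
  fingers: 0.65

```text
t: 34.4
eef_pos: [0.6567, 0.1309, 0.1976]
orientation: [[-0.213, 0.977, -0.003], [0.977, 0.213, -0.0], [0.0, -0.002, -1.0]]
contact_force: [0.2, -0.6, 1.3]
gripper_width: 0.0556
finger_force: 0.0
```

Run:
```python
from h import *
pucks(cap('wrist'))
go(.657,.1305,.0105,102.5)
```

```text
[509.  27.] 96 ctr 759.5 305.3 r 10.6 hue None
[502.  53.] 51 ctr 759.7 285.1 r 4.7 hue None
[333. 213.] 919 ctr 657.4 130.7 r 15.0 hue 2.0
[ 74. 290.] 164 ctr 432.1 6.3 r 13.4 hue 15.0
[401. 354.] 72 ctr 750.1 10.4 r 7.8 hue None
shift [-0.04  0.05 18.75] turn 0.0 q6 -8.0 t 34.45 rows 3.7501359357686566 0.00014898853943960455
```

step_arm:
  motion:
    - [[0,0.1,5,0],[0,0.1,10,0],[0,0.1,14,0],[0,0.1,17,0],[0,0.1,18.7,0],[0,0.1,18.7,0],[0,0.1,18.7,0]]

```text
t: 35.15
eef_pos: [0.6588, 0.131, 0.0135]
orientation: [[-0.217, 0.976, 0.001], [0.976, 0.217, 0.0], [-0.0, 0.001, -1.0]]
contact_force: [0.3, -0.3, 0.3]
gripper_width: 0.0554
finger_force: 0.0
```

step_arm:
  motion:
    - [[0,0,0,0],[0,0,0,0],[0,0,0,0],[0,0,0,0],[0,0,0,0],[0,0,-3,0],[0,0,-8,0],[0,0,-13,0],[0,0,-18,0],[0,0,-18,0]]
  fingers: 0
  squeeze: 40

```text
t: 36.15
eef_pos: [0.6605, 0.1312, 0.2015]
orientation: [[-0.216, 0.976, 0.012], [0.976, 0.216, 0.001], [-0.002, 0.012, -1.0]]
contact_force: [1.2, 0.5, -1.0]
gripper_width: 0.0276
finger_force: 39.5
```

Run:
```python
from h import *
go(.476,-.2095,.17,102.5)
```

```text
shift [-29.28 -25.41   2.88] turn -0.0 q6 -8.0 t 36.15 rows 7.7747487176536465 0.002785167486758223
```

step_arm:
  motion:
    - [[-29.3,-25.2,0,0],[-29.3,-25.2,0,0],[-29.3,-25.2,0,0],[-29.3,-25.2,0,0],[-29.3,-25.2,0,0],[-29.3,-25.2,0,0],[-29.3,-25.2,0,0],[-29.3,-25.2,2,0],[-29.3,-25.2,2.8,0],[-29.3,-25.2,2.8,0],[-29.3,-25.2,2.8,0]]

```text
t: 37.25
eef_pos: [0.4759, -0.2089, 0.165]
orientation: [[-0.216, 0.976, 0.001], [0.976, 0.216, -0.0], [-0.0, 0.001, -1.0]]
contact_force: [0.7, -0.6, 0.5]
gripper_width: 0.0282
finger_force: 39.6
```

Run:
```python
from h import *
s=manip.state();print(s['gripper_width'],s['finger_force'])
go(.4765,-.2095,.085,102.5)
```

```text
0.028223337944353312 39.647539258003235
shift [-0.07  0.04  8.  ] turn -0.0 q6 -45.0 t 37.25 rows 1.5998960674652376 0.0016339630750670938
```

step_arm:
  motion:
    - [[0,0,3,0],[0,0,6,0],[0,0,7.3,0],[0,0,7.9,0],[0,0,7.9,0],[0,0,7.9,0]]

```text
t: 37.85
eef_pos: [0.476, -0.2096, 0.0866]
orientation: [[-0.216, 0.976, 0.001], [0.976, 0.216, -0.001], [-0.001, 0.001, -1.0]]
contact_force: [0.1, 0.3, 0.0]
gripper_width: 0.0278
finger_force: 39.7
```

step_arm:
  motion:
    - [[0,0,0,0],[0,0,0,0],[0,0,0,0],[0,0,0,0],[0,0,-2,0],[0,0,-6,0],[0,0,-11,0],[0,0,-16,0],[0,0,-18,0]]
  fingers: 0.55

```text
t: 38.75
eef_pos: [0.476, -0.2099, 0.2704]
orientation: [[-0.216, 0.976, 0.005], [0.976, 0.216, -0.003], [-0.004, 0.004, -1.0]]
contact_force: [1.0, 0.0, 0.1]
gripper_width: 0.047
finger_force: 0.0
```

```bash
cat >> h.py <<'E'
def cover(c,zs=.0453,r=.09):
    P=cloud(c);m=(c['depth']>0)&(abs(P[...,2]-zs)<.004)&(P[...,0]>.4)&(P[...,0]<.72)&(P[...,1]>.02)&(P[...,1]<.34)
    m=cv2.morphologyEx(m.astype(np.uint8),cv2.MORPH_OPEN,np.ones((3,3)))
    n,l,st,ce=cv2.connectedComponentsWithStats(m)
    for i in range(1,n):
        if st[i,4]>30:
            q=P[l==i];(x,y),r=cv2.minEnclosingCircle(q[:,:2].astype(np.float32)*1000)
            print('cov',ce[i].round(),st[i,4],round(x,1),round(y,1),round(r,1),np.median(q[:,2]))
E
python3 - <<'E'
from h import *
inport(cap('wrist','w6.png'))
t=cap('top','top6.png');pucks(t);cover(t)
go(.5637,.195,.24,102.5)
E
```

```text
in port z [0.029 0.04  0.041] rgb [190.  49.  40.] 788
cov [265. 234.] 58 565.7 194.0 11.0 0.04749647105388931
shift [37.67 17.27  2.81] turn -0.1 q6 -45.0 t 38.85 rows 8.306317839254387 0.005832523905186509
```

View pics/top6.png

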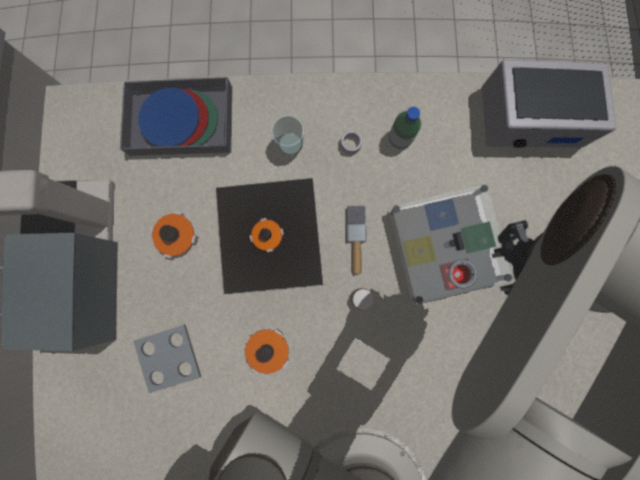

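Top view: the mat holds only the small cover at (266,235), and red shows in the port at (461,273). Now the cover.

step_arm:
  motion:
    - [[37.6,17.2,0,0],[37.6,17.2,0,0],[37.6,17.2,0,0],[37.6,17.2,0,0],[37.6,17.2,0,0],[37.6,17.2,0,0],[37.6,17.2,3,0],[37.6,17.2,6,0],[37.6,17.2,6,0],[37.6,17.2,6,0],[37.6,17.2,6,0]]

```text
t: 39.95
eef_pos: [0.5618, 0.1949, 0.2042]
orientation: [[-0.217, 0.976, -0.002], [0.976, 0.217, -0.001], [-0.0, -0.002, -1.0]]
contact_force: [-0.6, -0.7, 0.3]
gripper_width: 0.0474
finger_force: 0.0
```

Run:
```python
from h import *
c=cap('wrist','w7.png');cover(c,.048);s=manip.state();print(s['eef_pos'])
go(.565,.1945,.024,102.5)
```

```text
cov [340. 216.] 650 567.6 196.9 11.8 0.04783047261245958
[0.56215513 0.19434973 0.20515905]
shift [-0.04  0.29 18.12] turn -0.0 q6 -1.0 t 40.0 rows 3.6236290521369314 0.005208348024619802
```

View pics/w7.png

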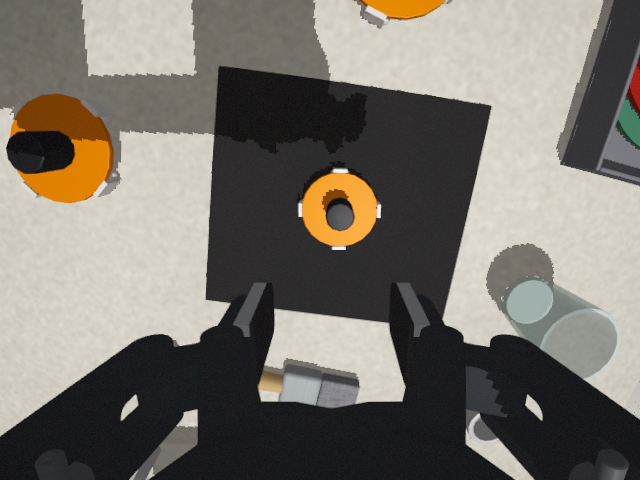

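The wrist view shows the cover's knob at (340,215) and its disc at (339,209), upright on the mat. Grasp it by the knob.

step_arm:
  motion:
    - [[0.1,0.5,5,0],[0.1,0.5,10,0],[0.1,0.5,14,0],[0.1,0.5,16.5,0],[0.1,0.5,18,0],[0.1,0.5,18,0],[0.1,0.5,18,0]]

```text
t: 40.7
eef_pos: [0.5678, 0.1966, 0.0269]
orientation: [[-0.215, 0.977, 0.002], [0.977, 0.215, 0.0], [0.0, 0.002, -1.0]]
contact_force: [0.0, 0.3, 0.5]
gripper_width: 0.0468
finger_force: 0.0
```

step_arm:
  motion:
    - [[0,0,0,0],[0,0,0,0],[0,0,0,0],[0,0,0,0],[0,0,0,0],[0,0,0,0],[0,0,0,0]]
  fingers: 0
  squeeze: 80

```text
t: 41.4
eef_pos: [0.5678, 0.197, 0.0272]
orientation: [[-0.216, 0.976, 0.003], [0.976, 0.216, 0.001], [-0.0, 0.003, -1.0]]
contact_force: [-1.8, -1.0, 9.6]
gripper_width: 0.0215
finger_force: 77.9
```

step_arm:
  motion:
    - [[0,0,-3,0],[0,0,-8,0],[0,0,-13,0],[0,0,-16,0],[0,0,-16,0],[0,0,-16,0]]

```text
t: 42.0
eef_pos: [0.567, 0.1969, 0.1862]
orientation: [[-0.216, 0.976, 0.002], [0.976, 0.216, 0.0], [0.0, 0.002, -1.0]]
contact_force: [0.2, -0.3, -1.3]
gripper_width: 0.0215
finger_force: 78.5
```

Run:
```python
from h import *
go(.4758,-.2095,.18,102.5)
```

```text
shift [-37.72 -17.68   0.58] turn -0.0 q6 -1.0 t 42.0 rows 8.33125299038071 0.005001303096164906
```

step_arm:
  motion:
    - [[-37.7,-17.7,0,0],[-37.7,-17.7,0,0],[-37.7,-17.7,0,0],[-37.7,-17.7,0,0],[-37.7,-17.7,0,0],[-37.7,-17.7,0,0],[-37.7,-17.7,0,0],[-37.7,-17.7,0,0],[-37.7,-17.7,0,0],[-37.7,-17.7,0,0],[-37.7,-17.7,0,0],[-37.7,-17.7,0,0]]

```text
t: 43.2
eef_pos: [0.4754, -0.2084, 0.1848]
orientation: [[-0.217, 0.976, -0.001], [0.976, 0.217, 0.001], [0.001, -0.0, -1.0]]
contact_force: [-0.2, 0.7, -0.8]
gripper_width: 0.0214
finger_force: 78.7
```

Run:
```python
from h import *
c=cap('wrist','w8.png')
P=cloud(c);m=(c['depth']>0)&(abs(P[...,2]-.078)<.006)&(np.hypot(P[...,0]-.4758,P[...,1]+.2095)<.035)&(np.hypot(P[...,0]-.4758,P[...,1]+.2095)>.018)
q=P[m][:,:2];A=np.c_[2*q,np.ones(len(q))];x=np.linalg.lstsq(A,(q**2).sum(1),rcond=None)[0];print('port',len(q),x[:2])
s=manip.state();print(s['eef_pos'],s['gripper_width'],s['contact_force'])
go(.4758,-.2095,.1,102.5)
```

```text
port 1122 [ 0.47509722 -0.2074582 ]
[ 0.47555556 -0.20830891  0.18498763] 0.02108226012085142 [ 0.0972594   0.30608749 -0.91328527]
shift [-0.13  0.    8.5 ] turn 0.0 q6 -45.0 t 43.25 rows 1.6999265158142418 0.003561086176000863
```

View pics/w8.png

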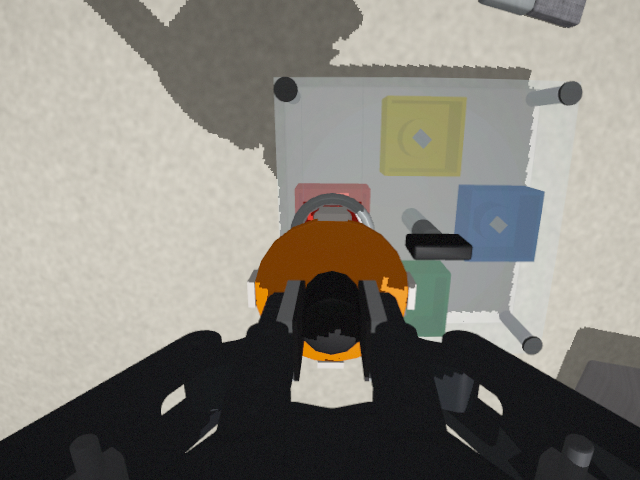

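The cover is held squarely over the port. Lower it step by step, watching the force.

step_arm:
  motion:
    - [[-0.1,0,3,0],[-0.1,0,6,0],[-0.1,0,7.5,0],[-0.1,0,8,0],[-0.1,0,8.5,0],[-0.1,0,8.5,0],[-0.1,0,8.5,0]]

```text
t: 43.95
eef_pos: [0.476, -0.2104, 0.1011]
orientation: [[-0.216, 0.976, 0.001], [0.976, 0.216, -0.001], [-0.001, 0.001, -1.0]]
contact_force: [-0.4, -0.6, -1.3]
gripper_width: 0.0213
finger_force: 78.7
```

step_arm:
  motion:
    - [[0,0,0.2,0],[0,0,0.4,0],[0,0,0.6,0],[0,0,0.6,0]]

```text
t: 44.35
eef_pos: [0.4757, -0.2103, 0.0942]
orientation: [[-0.216, 0.976, 0.0], [0.976, 0.216, 0.0], [0.0, 0.0, -1.0]]
contact_force: [3.0, 1.7, -4.1]
gripper_width: 0.0213
finger_force: 78.4
```

step_arm:
  motion:
    - [[0,0,0.2,0],[0,0,0.4,0],[0,0,0.5,0],[0,0,0.5,0]]

```text
t: 44.75
eef_pos: [0.4755, -0.2104, 0.09]
orientation: [[-0.216, 0.976, 0.0], [0.976, 0.216, -0.0], [-0.0, 0.0, -1.0]]
contact_force: [-5.0, 4.5, 11.0]
gripper_width: 0.0214
finger_force: 80.7
```

step_arm:
  motion:
    - [[0,0,0.1,0],[0,0,0.2,0],[0,0,0.2,0]]

```text
t: 45.05
eef_pos: [0.4757, -0.2105, 0.0898]
orientation: [[-0.216, 0.976, 0.001], [0.976, 0.216, -0.001], [-0.001, 0.001, -1.0]]
contact_force: [-15.1, 12.0, 40.1]
gripper_width: 0.0212
finger_force: 83.6
```

```bash
cat >> h.py <<'E'
def disc(c):
    P=cloud(c);d=np.hypot(P[...,0]-.4758,P[...,1]+.2095);h=cv2.cvtColor(c['frame'],cv2.COLOR_RGB2HSV)
    m=(c['depth']>0)&(d<.038)&(h[...,0]<22)&(h[...,1]>150)&(abs(P[...,2]-.085)<.012)
    q=P[m];A=np.c_[q[:,:2]-q[:,:2].mean(0),np.ones(len(q))];k=np.linalg.lstsq(A,q[:,2],rcond=None)[0]
    print('disc',len(q),cv2.minEnclosingCircle(q[:,:2].astype(np.float32)*1000),'z',k[2],'slope',k[:2])
E
python3 -c "
from h import *
disc(cap('wrist'))"
```

```text
disc 8582 ((474.7818603515625, -210.75283813476562), 33.74143600463867) z 0.08255070913644107 slope [-1.54328231e-05 -1.07535581e-03]
```

It has reached the hard stop: the disc top is level at 82.6 mm, against 83 mm expected when flush. Ease off, release and withdraw.

step_arm:
  motion:
    - [[0,0,-0.2,0],[0,0,-0.2,0]]

```text
t: 45.3
eef_pos: [0.4757, -0.2107, 0.09]
orientation: [[-0.216, 0.976, 0.001], [0.976, 0.216, -0.001], [-0.001, 0.0, -1.0]]
contact_force: [-4.7, 1.8, 14.1]
gripper_width: 0.0216
finger_force: 80.3
```

step_arm:
  motion:
    - [[0,0,0,0],[0,0,0,0],[0,0,0,0],[0,0,0,0],[0,0,-2,0],[0,0,-6,0],[0,0,-11,0],[0,0,-16,0],[0,0,-18,0],[0,0,-18,0]]
  fingers: 0.55

```text
t: 46.3
eef_pos: [0.4764, -0.211, 0.2726]
orientation: [[-0.216, 0.976, 0.004], [0.976, 0.216, -0.003], [-0.004, 0.004, -1.0]]
contact_force: [-0.0, -0.8, -1.3]
gripper_width: 0.0468
finger_force: 0.0
```

Run:
```python
from h import *
c=cap('wrist','w9.png');disc(c);d=cap('side')
cv2.imwrite('pics/s9.png',cv2.resize(d['frame'][150:270,320:480,::-1],None,fx=4,fy=4,interpolation=cv2.INTER_CUBIC))
print(manip.state()['contact_force'])
```

```text
disc 3459 ((475.15765380859375, -210.64987182617188), 33.40696334838867) z 0.08262699812086709 slope [0.00123239 0.00096967]
[ 1.13666333 -0.17366907 -0.87994064]
```

View pics/w9.png

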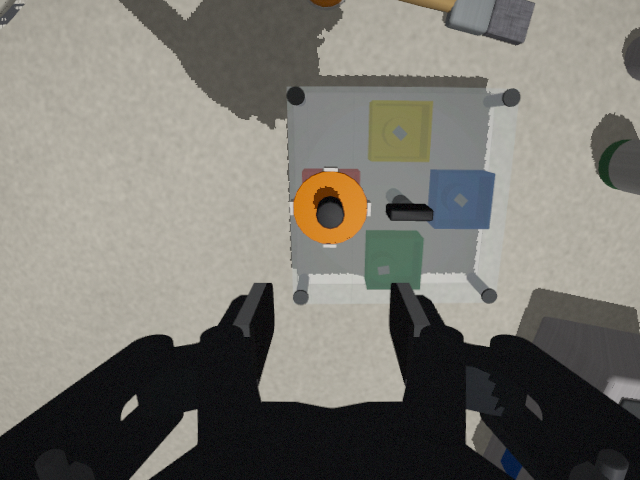

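View pics/s9.png

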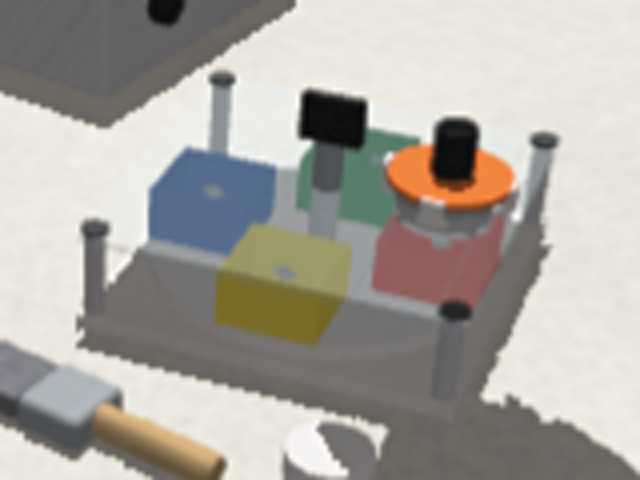

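Both views show the cover level and flush on the port, at (330,208) in the wrist picture. The yellow, blue and green pucks sit in their own bins. Red was checked through the port before covering.

```bash
python3 -c "
from plant import manip
print(manip.sign_off())"
```

```text
the job is handed in; nothing more can be done
None
```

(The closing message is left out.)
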